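# Tip the oak block onto the jig bed and snap the hold-down clamp over it

### The arm

A 6-joint arm with a two-finger parallel gripper is mounted at the origin on a cart in front of the work surface, level with it; the furniture and walls round the work are solid. World frame = base frame: x ahead of the robot, y to its left, z up, the work surface at z = 0. Lengths are in m, angles in degrees, forces in N, time in s.
With the tool pointing down it reaches from about 0.35 to 0.875 m from the base axis. Payload 4.2 kg.
Tool frame: the origin (TCP) lies on the centre line of the jaws, within the pads' length; the fingertips stand 19 mm ahead of it and the grasp point (between the pads) is the TCP; x points along the fingers, y is the direction in which the jaws open and shut, and the axes are right-handed (so a half turn about x gives the same grasp; the last joint's range is limited). The gripper opens to 87 mm and grips with 3 to 60 N. Pads are 19 mm wide; open, the fingers measure 117 mm over their backs; the gripper's body (75 mm by 190 mm) begins 51 mm behind the grasp point.
Start: joints at [88.27, 22.042, 0.453, 0, -68.411, -14.817], TCP at [0.178, 0.599, 0.242] pointing down, gripper open.
Joint ranges: [-179.83, 179.83], [-69.29, 118.12], [-61.27, 80.66], [-181.25, 117.63], [-171.15, -9.14], [-177.46, 177.46]. Speed limits (degrees/s): [159.86, 159.86, 180, 180, 180, 180].

### API

Orientations are given as a 3x3 rotation matrix whose columns are the frame's x, y, z axes.
In Python, from station import * gives the robot as it stands.
- The arm moves only by the shell command python3 -m creep 'ROWS'. ROWS is JSON, a list of rows, each a list of 5 numbers: the opening, from 0 (shut) to 1 (fully open), then the shift along the world's x, y, z in mm, then the turn about the world's z in rad. In form: [[jaw, x, y, z, turn], ...]. A call has exactly 8 rows; each row is the pose to reach, as a shift and turn from the pose measured when the call began; what a row does not reach only later rows make up. A row lasts 1/10 s, in which the tool goes at most 50 mm and 8.59 degrees, less where a joint would pass 70% of its speed; a pose out of reach is approached as far as the arm can. A call with a gripper value outside its range is refused whole. The fingers move at their own pace and stop on an object; the grip force is fixed at half the most. Time passes only in rows, so rows that repeat a pose let the fingers close, or fill a call up. It gives the time, the measured TCP pose, the force and the opening at its end, in the units of the state.
- sense(): the state, without advancing time (a new reading comes with each control period).
- capture(name): name is "side" or "top"; returns a dict with "image" (400x640x3 uint8, blue, green, red), "z_map" (400x640 float32, m along the optical axis (not along the pixel's ray), 0 where there is no reading), "mtx" (3x3 intrinsics, pixels), "eye" and "attitude" of the camera in the world. Camera axes: x right, y up, looking along -z (the intrinsics and any distortion apply to the point x, -y, -z); pixel columns grow to the right and rows downward; lengths in m; the calibration is good to about 2 mm. A picture is of the moment at which its call begins.
- finish_job(): hands the job in, once; it reports no verdict.
Trained networks look in a picture, given as the dict that the camera call returned (one of the last four; its "shot" number tells which), for a name from the list of things; names that differ only in an ending like _2 or _b are one class to them, and where a whole thing is asked for, a point or a joint stands for the part that bears it (a point fixed in the world has none). Each returns a list of dicts, best first, with "confidence" (0 to 1); they miss things now and then, are a little off and sometimes report something else, mostly with a low value. They report only what shows in the picture. A call takes as long as a camera call. They do not tell look-alikes from the thing itself.
- look_for(picture, thing): "box" ([left, top, right, bottom] in pixels, round what is visible of it).
- mark_of(picture, thing): "centre" ([column, row] in pixels: a listed point, or the origin of a listed thing).
The state is a dict: "time_s": time; "joints": joint angles; "joint_velocities": joint speeds; "effort": joint torques, N m; "tcp_pos": TCP position; "ee_rot": TCP orientation; "wrist_force": force on the tool from outside, world axes, zero at the start; "moment": the same for the moment, N m; "gripper_width": opening from 0.0 (shut) to 1.0 (fully open).
Only numpy, scipy, OpenCV 4.12 (cv2) and the standard library are available. Lean on these libraries where they do the work, as an engineer would, in place of code of your own. Each camera call takes 0.05 s, during which the arm holds its last target.

### The job

The oak block stands on end in front of the clamping jig. Lay it down on the middle of the jig's bed, lengthwise along the bed (push it up against the jig's front edge and tip it over that edge, for instance), then throw the clamp's lever past its centre so that it snaps over and its pad holds the block down. Leave the other things on the bench where they are.

Things in the scene. Friction and masses are not known exactly. Their poses are not given: they have to be found in the camera images.
- jig: Flat steel clamping jig, fixed to the bench. Origin: bench level, middle of the bed's front edge. x runs from that edge along the bed, y to the bed's left, z up. Bed 112 (x) by 90 (y), top at z 12 mm: its 12 mm high front edge is the fence. Back stop bar across the bed at x 96 to 110, its top at z 26. The clamp's foot plate reaches right to y -146; its two cheeks stand at y -92 to -128, x 18 to 52, up to z 78.
- wood_block: Loose plain oak block 44 x 85 x 38 mm, about 0.1 to 0.2 kg. Its own y axis is its 85 mm length. It starts standing on end on the bench (85 tall, about 38 along the jig's x, 44 across), 6 to 30 mm short of the front edge and nearly square to it. Origin: middle of one 44 x 85 face.
- block_center (a point): Centre of the oak block. Standing: 42 mm above the bench. Lying on the bed: 31 mm above the bench (34 if it lies on a narrow side). Tipped over the front edge it ends about 15 to 30 mm along the bed from that edge, its near end overhanging the edge.
- lever (a joint): Angle of the clamp lever (rad). 0: open, arm raised, handle leaning 0.72 rad away from the bed (to jig -y). A spring drives it away from its centre at 0.72, where the handle is upright, to either side; past centre it snaps over by itself. On the lying block it rests near 1.45 (1.39 on a narrow side), with nothing beneath it 1.56. About 9 N at the grip, pushed toward jig +y, starts it.
- lever_pivot (a point): Hinge of the clamp lever, at jig x 35, y -110, z 64 mm; its axis lies along the jig's x, so the handle swings across the bed, from jig -y toward +y.
- handle_tip (a point): Middle of the lever's black round grip (21 mm across, 37 mm long), on a 9 mm rod 96 mm from the pivot. Open it is 72 mm above and 63 mm to jig -y of the pivot; upright 96 mm above it (end of the grip 115 mm above it); closed about 72 mm above and 64 mm to jig +y of it.
- clamp_pad: Black rubber swivel pad, 18 mm across, under the end of the lever's arm, 110 mm from the pivot. It swivels slightly. Its origin is 14 mm above its underside. Closed, it presses down on the block over the bed's middle line, 35 mm from the front edge, with about 9 N; open, the arm stands upright beside the bed, up to about 180 mm above the bench.
- nut_m16: Bystander: steel hexagon nut 27 mm wide, 13 high, lying on the bench before the clamp. Origin under its centre.
- hex_key: Bystander: L-shaped hexagon key, 29 x 94 x 6 mm, on the bench to the left of the bed. Origin under its middle.
- dressing_stone: Bystander: dark square stone bar 24 x 95 x 24 mm, on the bench to the right of the clamp, near below its handle. Origin under its middle.
- bolt_m12: Bystander: steel bolt standing on its head, 48 mm tall, head 22 wide, behind the jig. Origin under its centre.
Not all that is in view belongs to the job. Of the things that look like the wood_block, take the one that is farthest to the robot's right at the start.

How it is judged (in metres and radians):
At the end, for the whole second after the job is handed in: The oak block lies flat on the bed, lengthwise within 0.25 rad, its centre within 20 mm of the bed's middle line and 5 to 60 mm along the bed; the lever is snapped over (1.33 to 1.52) and its pad presses on the block with over 2 N; all at rest (angle between the y axis of wood_block and the x axis of jig, either way round below 0.25 rad and x of block_center in the frame of jig between 0.005 and 0.06 m and y of block_center in the frame of jig between -0.02 and 0.02 m and z of block_center in the frame of jig between 0.027 and 0.038 m and value of joint lever between 1.33 and 1.52 rad and contact force between clamp_pad and wood_block above 2 N and linear speed of wood_block below 0.02 m/s); the robot touches nothing.
It fails at once if the nut is shifted by more than 30 mm (distance of nut_m16 from where it was at the start of the episode above 0.03 m).
It fails at once if the hex key is shifted by more than 30 mm (distance of hex_key from where it was at the start of the episode above 0.03 m).
It fails at once if the dressing stone is shifted by more than 30 mm (distance of dressing_stone from where it was at the start of the episode above 0.03 m).
It fails at once if the bolt is shifted by more than 30 mm (distance of bolt_m12 from where it was at the start of the episode above 0.03 m).
It also fails if it takes over 45 s, if anything falls off the work surface, if the arm or the gripper's body presses on something with over 40 N, if the wrist force passes 120 N, or if a joint passes its speed limit or range.

## Working session

There is one attempt and no reset: what is moved stays moved. The work goes in short steps, Python scripts to look and compute and a shell command to move; the robot and the scene stay as the last step left them, time stands still between calls to the robot, and variables do not carry over. Pictures are saved under pics/ and viewed, and the job is handed in when it is done.

```bash
mkdir -p pics; ls; cat > h.py <<'E'
from station import *
import numpy as np, cv2
def ray(p,px):
    K=p["mtx"]; d=np.array([(px[0]-K[0][2])/K[0][0],-(px[1]-K[1][2])/K[1][1],-1.0])
    return np.array(p["attitude"])@d
def pt(p,px,z=None):
    d=ray(p,px)
    return np.array(p["eye"])+d*z
def onz(p,px,h):
    d=ray(p,px); e=np.array(p["eye"]); return e+d*(h-e[2])/d[2]
def proj(p,X):
    c=np.array(p["attitude"]).T@(np.array(X)-np.array(p["eye"])); K=np.array(p["mtx"])
    return [K[0,2]+K[0,0]*c[0]/-c[2], K[1,2]-K[1,1]*c[1]/-c[2]]
def cloud(p):
    z=p["z_map"]; v,u=np.mgrid[:400,:640]; K=np.array(p["mtx"])
    d=np.stack([(u-K[0,2])/K[0,0]*z,-(v-K[1,2])/K[1,1]*z,-z],-1)
    P=d@np.array(p["attitude"]).T+np.array(p["eye"]); P[z==0]=np.nan; return P
E
python3 - <<'E'
from h import *
print(sense())
for n in ("side","top"):
    p=capture(n); cv2.imwrite(f"pics/{n}0.png",p["image"]); print(n,p["eye"],p["attitude"],p["mtx"],p["shot"],p.keys())
    for t in ["jig","wood_block","lever","clamp_pad","nut_m16","hex_key","dressing_stone","bolt_m12"]:
        print(t,[(np.round(a["box"]).tolist(),round(a["confidence"],2)) for a in look_for(p,t)])
    for t in ["jig","wood_block","block_center","lever_pivot","handle_tip","clamp_pad","nut_m16","hex_key","dressing_stone","bolt_m12"]:
        r=mark_of(p,t)
        print(t,[(np.round(a["centre"]).tolist(),round(a["confidence"],2), ) for a in r])
E
```

```text
pics
{'time_s': 0.0, 'joints': array([ 8.82694886e+01,  2.20898051e+01,  3.79251468e-01, -2.75039765e-02,
       -6.84139722e+01, -1.48154110e+01]), 'joint_velocities': array([ 0.08172544, -0.0229983 , -0.00311903,  0.00857899,  0.01020721,
       -0.02963648]), 'effort': array([-6.73100549e-04, -3.90666926e+01,  1.87409592e+01,  4.22006294e+00,
        1.10414653e-02, -2.01623898e-04]), 'tcp_pos': array([0.17782856, 0.59856504, 0.2404699 ]), 'ee_rot': array([[-5.11796494e-04, -2.84952929e-01, -9.58541374e-01],
       [-2.15887341e-03, -9.58538951e-01,  2.84953361e-01],
       [-9.99997539e-01,  2.21520762e-03, -1.24600427e-04]]), 'wrist_force': array([-0.47870216, -0.25188295,  0.11040456]), 'moment': array([ 0.03264741,  0.00566257, -0.02799739]), 'gripper_width': 0.998100874772713}
side [ 0.48086499 -0.84445845  0.59623458] [[ 0.988159    0.04585893 -0.1464198 ]
 [-0.15168551  0.43561261 -0.88726161]
 [ 0.02309344  0.8989653   0.43741066]] [[500.8137905    0.         319.92412387]
 [  0.         500.8137905  203.522925  ]
 [  0.           0.           1.        ]] 1 dict_keys(['im
[... 1339 characters left out ...]
.0], 0.58), ([344.0, 195.0, 396.0, 206.0], 0.16)]
lever [([344.0, 193.0, 393.0, 205.0], 0.62)]
clamp_pad [([347.0, 192.0, 352.0, 198.0], 0.4)]
nut_m16 [([347.0, 230.0, 354.0, 241.0], 0.41)]
hex_key [([284.0, 193.0, 287.0, 218.0], 0.67)]
dressing_stone [([375.0, 189.0, 410.0, 204.0], 0.66)]
bolt_m12 []
jig [([308.0, 212.0], 0.78)]
wood_block [([307.0, 229.0], 0.83), ([230.0, 252.0], 0.58)]
block_center [([230.0, 253.0], 0.59)]
lever_pivot [([354.0, 197.0], 0.83), ([331.0, 158.0], 0.21)]
handle_tip [([385.0, 204.0], 0.8)]
clamp_pad [([356.0, 198.0], 0.52)]
nut_m16 [([347.0, 235.0], 0.58)]
hex_key [([279.0, 203.0], 0.65)]
dressing_stone [([390.0, 196.0], 0.46)]
bolt_m12 [([332.0, 161.0], 0.49)]
```

```bash
python3 - <<'E'
import cv2
a=cv2.imread("pics/side0.png")[150:340,200:440]; cv2.imwrite("pics/side0c.png",cv2.resize(a,(758,600),interpolation=cv2.INTER_CUBIC))
a=cv2.imread("pics/top0.png")[140:290,210:420]; cv2.imwrite("pics/top0c.png",cv2.resize(a,(800,571),interpolation=cv2.INTER_CUBIC))
E
```

```text
(no output)
```

View pics/side0c.png

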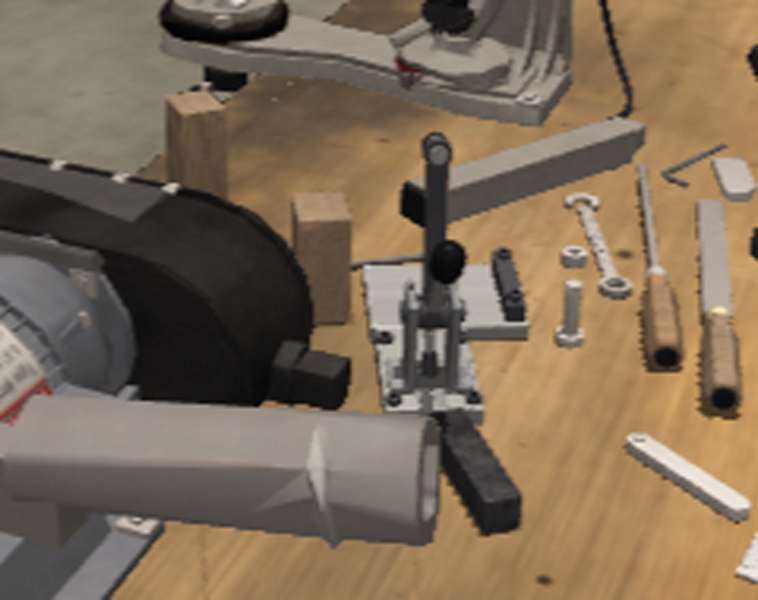

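View pics/top0c.png

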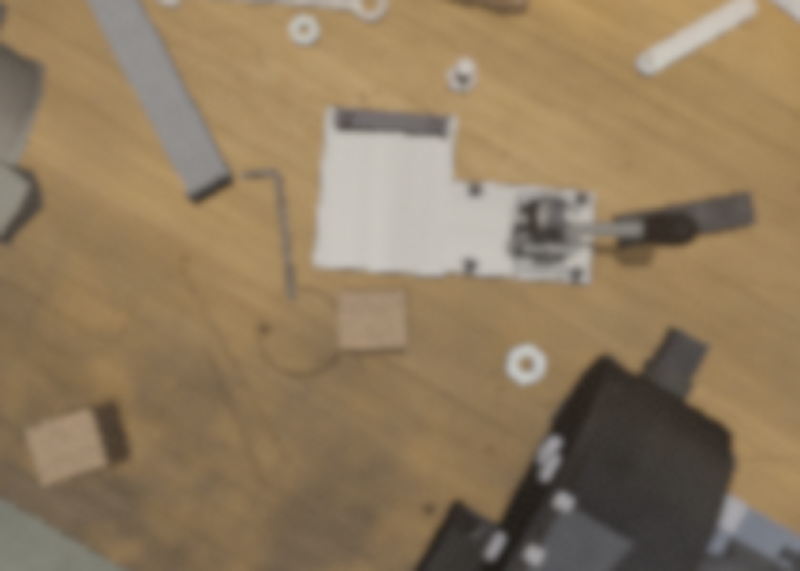

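View pics/side0.png

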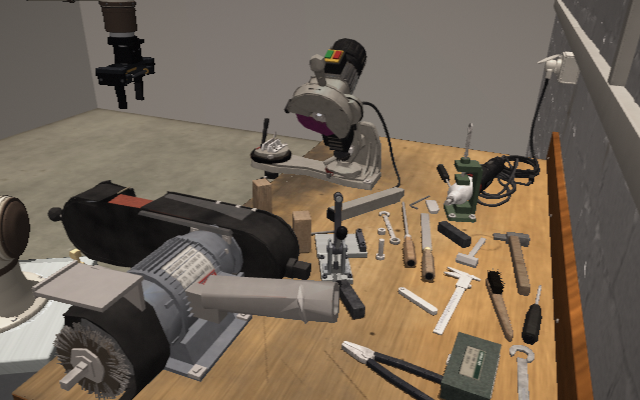

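Two oak look-alikes are in view: one at top (309,224) / side (300,231), standing just before the jig, and one at top (232,257) / side (263,195), farther to the robot's left. The first is at lower world y, so farthest to the robot's right, and it stands before the jig. That is the one I take. Next I measure it and the jig.

```bash
python3 - <<'E'
from h import *
T=capture("top"); S=capture("side")
P=cloud(T)
z=P[...,2]
def seg(box,zl,zh):
    l,t,r,b=box; Q=P[t:b,l:r].reshape(-1,3); Q=Q[(Q[:,2]>zl)&(Q[:,2]<zh)]; return Q
for name,box,zl,zh in [("block",(295,205,325,240),.06,.1),("other",(215,240,250,275),.06,.1)]:
    Q=seg(box,zl,zh); r=cv2.minAreaRect(Q[:,:2].astype(np.float32)*1000); print(name,len(Q),np.median(Q[:,2]),r)
Q=seg((285,160,372,225),.007,.018); print("bed",len(Q),np.median(Q[:,2]))
m=((z>.006)&(z<.02)).astype(np.uint8); 
# jig corners by gray threshold
img=T["image"]; mask=np.zeros(img.shape[:2],np.uint8)
hsv=cv2.cvtColor(img,cv2.COLOR_BGR2HSV); mk=((hsv[...,1]<50)&(hsv[...,2]>120)).astype(np.uint8)
mk[:165]=0;mk[216:]=0;mk[:,:288]=0;mk[:,372:]=0
c=max(cv2.findContours(mk,0,cv2.CHAIN_APPROX_NONE)[0],key=cv2.contourArea)[:,0,:]
ap=cv2.approxPolyDP(c,2.5,True)[:,0]
for q in ap: print(q,np.round(onz(T,q,.012)*1000,1))
for t in ["lever_pivot","handle_tip","nut_m16","dressing_stone","hex_key","block_center","clamp_pad","jig"]:
    a=mark_of(T,t);b=mark_of(S,t)
    if not a or not b: print(t,"miss",len(a),len(b)); continue
    for bb in b[:2]:
        for aa in a[:2]:
            d1=ray(T,aa["centre"]);d2=ray(S,bb["centre"]);A=np.stack([d1,-d2],1);e1=np.array(T["eye"]);e2=np.array(S["eye"])
            s=np.linalg.lstsq(A,e2-e1,rcond=None)[0]; x1=e1+d1*s[0];x2=e2+d2*s[1]
            if np.linalg.norm(x1-x2)<.03: print(t,np.round((x1+x2)/2*1000,1),round(np.linalg.norm(x1-x2)*1000,1))
# high points around lever
Q=seg((335,180,415,215),.09,.25);print("lever hi",Q.min(0),Q.max(0))
print(np.round(Q[::6]*1000).tolist())
E
```

```text
block 284 0.0846653022878801 ((600.5338134765625, 136.80245971679688), (41.343536376953125, 36.49095153808594), 89.80874633789062)
other 322 0.0842942029820068 ((521.4478149414062, 329.0871887207031), (37.8959846496582, 44.59220504760742), 18.136032104492188)
bed 1896 0.012004586353430269
[295 170] [741.7 169.4  12. ]
[292 205] [649.  177.3  12. ]
[295 210] [635.9 169.4  12. ]
[363 214] [624.7  -9.8  12. ]
[365 202] [656.4 -15.5  12. ]
[371 201] [659.  -31.4  12. ]
[365 197] [669.7 -15.6  12. ]
[365 191] [685.6 -15.8  12. ]
[341 188] [693.7  47.8  12. ]
[334 191] [685.8  66.4  12. ]
[328 186] [699.   82.2  12. ]
[329 171] [739.   79.4  12. ]
[326 175] [728.3  87.4  12. ]
[299 174] [731.  158.8  12. ]
[298 168] [747.  161.5  12. ]
lever_pivot [660.6  15.5  64.7] 1.0
handle_tip [652.7 -44.  137.2] 9.8
handle_tip [651.3 -53.7 142.8] 11.2
nut_m16 miss 1 0
dressing_stone [665.5 -88.6   5.1] 3.9
hex_key [665.7 217.5  -4.7] 2.7
block_center [524.2 334.1  41.7] 6.6
clamp_pad miss 1 0
jig [636.4 133.3   5.6] 5.8
lever hi [ 0.64421799 -0.05855548  0.09154506] [0.66953081 0.04630581 0.18338802]
[... 312 characters left out ...]
 [660.0, -49.0, 149.0], [656.0, 42.0, 180.0], [656.0, 29.0, 183.0], [661.0, -7.0, 96.0], [660.0, -19.0, 113.0], [659.0, -29.0, 133.0], [658.0, -40.0, 147.0], [658.0, -53.0, 151.0], [654.0, 37.0, 173.0], [659.0, 2.0, 92.0], [658.0, -13.0, 105.0], [657.0, -24.0, 120.0], [656.0, -35.0, 139.0], [655.0, -46.0, 152.0], [652.0, 35.0, 176.0], [657.0, -2.0, 95.0], [656.0, -14.0, 111.0], [655.0, -26.0, 122.0], [654.0, -36.0, 143.0], [653.0, -48.0, 152.0], [653.0, 24.0, 112.0], [654.0, -9.0, 101.0], [653.0, -20.0, 116.0], [652.0, -30.0, 137.0], [651.0, -42.0, 146.0], [651.0, -55.0, 149.0], [649.0, -38.0, 143.0], [649.0, -50.0, 152.0], [647.0, -37.0, 138.0], [646.0, -48.0, 150.0], [645.0, -41.0, 140.0]]
```

```bash
python3 - <<'E'
from h import *
T=capture("top"); S=capture("side")
P=cloud(T);C=cloud(S)
A=np.concatenate([P.reshape(-1,3),C.reshape(-1,3)]);A=A[~np.isnan(A).any(1)]
print("max z (mm) grid rows x, cols y")
ys=np.arange(-.2,.40,.05); print("      ",np.round(ys*1000))
for x in np.arange(.35,.85,.05):
    print(round(x*1000),[int(1000*max([0,*A[(abs(A[:,0]-x)<.025)&(abs(A[:,1]-y)<.025)&(A[:,2]<.6)][:,2]])) for y in ys])
# jig front edge
g=cv2.cvtColor(T["image"],cv2.COLOR_BGR2HSV)[...,1].astype(float)
pts=[]
for u in list(range(297,303))+list(range(320,344)):
    col=g[203:220,u]; d=np.diff(col); i=int(np.argmax(d)); 
    if 0<i<len(d)-1:
        den=d[i-1]-2*d[i]+d[i+1]; o=.5*(d[i-1]-d[i+1])/den if den else 0
    else:o=0
    pts.append(onz(T,(u,203+i+.5+o),.012)[:2]*1000)
pts=np.array(pts); print(np.round(pts[::3],1).tolist())
l=cv2.fitLine(pts.astype(np.float32),cv2.DIST_HUBER,0,.01,.01).ravel(); print("front",l)
pts=[]
for v in range(174,208):
    row=g[v,285:305]; d=-np.diff(row); i=int(np.argmax(d)); pts.append(onz(T,(285+i+.5,v),.012)[:2]*1000)
pts=np.array(pts);print(np.round(pts[::3],1).tolist());l2=cv2.fitLine(pts.astype(np.float32),cv2.DIST_HUBER,0,.01,.01).ravel(); print("left",l2)
# block top in side/top cloud
for nm,Q in (("side",C),("top",P)):
    Q=Q.reshape(-1,3);q=Q[(abs(Q[:,0]-.6)<.04)&(abs(Q[:,1]-.137)<.05)&(Q[:,2]>.08)&(Q[:,2]<.1)];print(nm,len(q),q.min(0),q.max(0),np.median(q,0))
a=S["image"][0:130,60:220]; cv2.imwrite("pics/grip.png",cv2.resize(a,(738,600),interpolation=cv2.INTER_CUBIC))
a=T["image"][185:245,285:365]; cv2.imwrite("pics/blk.png",cv2.resize(a,(800,600),interpolation=cv2.INTER_CUBIC))
E
```

```text
max z (mm) grid rows x, cols y
       [-200. -150. -100.  -50.   -0.   50.  100.  150.  200.  250.  300.  350.
  400.]
350 [173, 172, 172, 170, 164, 165, 163, 160, 3, 0, 0, 0, 0]
400 [160, 169, 172, 165, 164, 163, 162, 66, 4, 3, 1, 0, 0]
450 [163, 141, 152, 164, 163, 163, 158, 4, 3, 4, 4, 3, 2]
500 [167, 5, 146, 161, 163, 163, 59, 3, 3, 6, 88, 88, 3]
550 [168, 4, 125, 149, 158, 15, 4, 4, 4, 5, 87, 88, 5]
600 [5, 4, 86, 87, 110, 16, 88, 88, 8, 4, 5, 315, 316]
650 [18, 29, 27, 154, 182, 185, 17, 16, 13, 4, 406, 367, 333]
700 [11, 24, 29, 26, 80, 79, 16, 16, 11, 42, 349, 354, 392]
750 [4, 4, 4, 12, 4, 51, 49, 33, 3, 42, 294, 314, 393]
800 [33, 13, 14, 14, 4, 46, 14, 10, 13, 39, 45, 274, 5]
[[634.6, 164.2], [634.4, 156.3], [629.1, 103.7], [629.0, 95.8], [629.4, 87.9], [631.4, 80.0], [631.3, 72.1], [628.9, 64.2], [628.8, 56.3], [628.7, 48.4]]
front [5.1007375e-02 9.9869829e-01 6.3068115e+02 8.9611366e+01]
[[731.0, 170.7], [723.0, 170.7], [715.1, 173.3], [707.1, 173.3], [699.2, 173.3], [691.2, 173.3], [683.3, 176.0], [675.4, 176.0], [667.5, 176.0], [659.5, 176.0], [651.7, 178.6], [643.8, 178.6]]
left [ 9.9548650e-01 -9.4903305e-02  6.7039856e+02  1.7622961e+02]
side 191 [0.58173022 0.11235827 0.08021625] [0.61953731 0.16006471 0.08893773] [0.60037314 0.13249087 0.08601369]
top 286 [0.58223655 0.11605376 0.08055948] [0.61879528 0.15748099 0.08863123] [0.60054514 0.13681526 0.08466896]
```

View pics/grip.png

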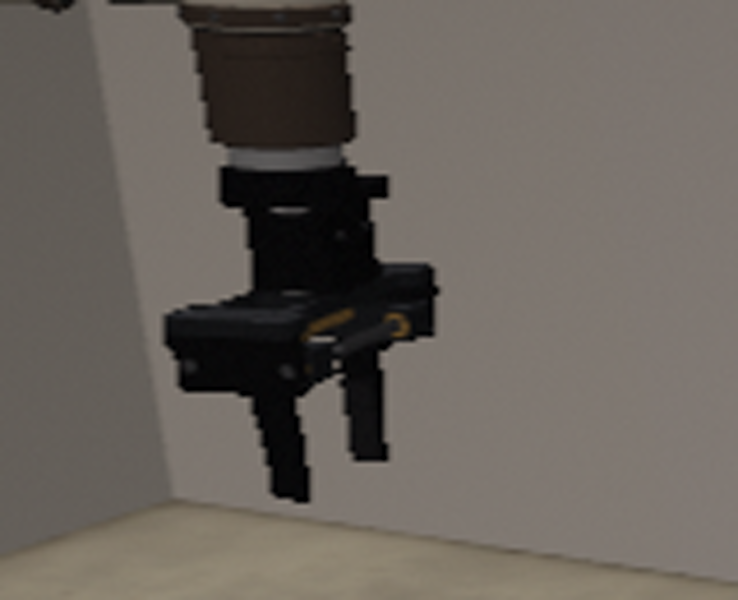

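View pics/blk.png

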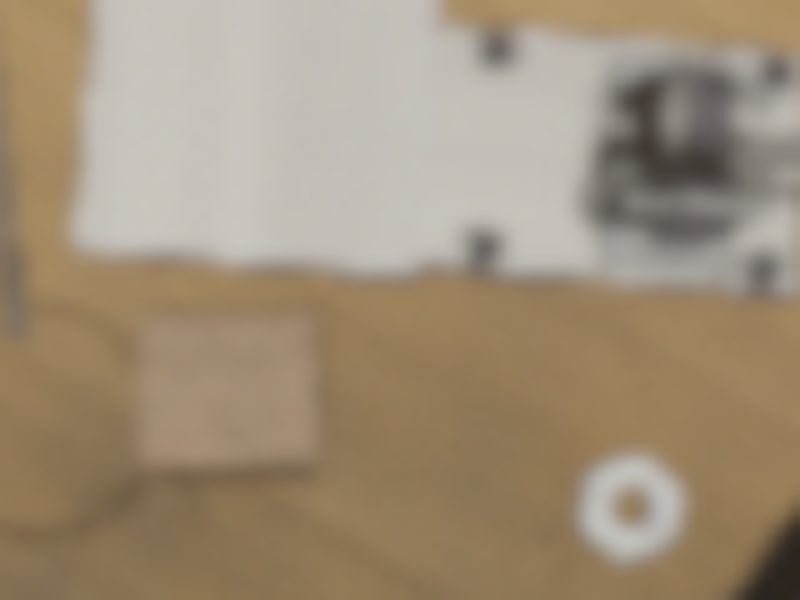

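The enlarged crop shows the chosen block at top (308,224), in front of the bed. Next I check clearances for the gripper body.

```bash
python3 - <<'E'
from h import *
T=capture("top");P=cloud(T).reshape(-1,3);Q=P[~np.isnan(P).any(1)]
for x in np.arange(.46,.68,.02):
    q=Q[(abs(Q[:,0]-x)<.01)&(Q[:,2]>.1)&(Q[:,2]<.22)&(Q[:,1]<.25)&(Q[:,1]>-.2)]; print(round(x,2),len(q), np.round(q[:,1].max()*1000) if len(q) else None)
B=np.array([.633,.131]);
import math
a=-math.radians(3.8);X=np.array([math.cos(a),math.sin(a)]);Y=np.array([-X[1],X[0]])
for n,jx,jy in [("start behind block",-32.8-19-9.5-15,3.6),("touch",-61.3,3.6),("fence",-61.3+13.8,3.6),("end",-61.3+13.8+45,3.6),("pivot",35,-110),("grip",35,-173)]:
    print(n,np.round((B*1000+X*jx+Y*jy),1))
E
```

```text
0.46 757 61.0
0.48 515 50.0
0.5 485 39.0
0.52 451 31.0
0.54 324 15.0
0.56 138 5.0
0.58 12 -7.0
0.6 0 None
0.62 0 None
0.64 35 -29.0
0.66 217 46.0
0.68 0 None
start behind block [557.1 139.6]
touch [572.1 138.7]
fence [585.8 137.7]
end [630.7 134.8]
pivot [660.6  18.9]
grip [656.5 -43.9]
```

```bash
python3 -m creep '[[0,40,-50,0,-0.14],[0,75,-94,0,-0.28],[0,105,-132,0,-0.42],[0,135,-170,0,-0.56],[0,165,-208,0,-0.70],[0,195,-246,0,-0.84],[0,225,-284,0,-0.98],[0,245,-310,0,-1.1]]'; python3 -c "
from h import *
s=sense();print(s['time_s'],s['tcp_pos'],s['ee_rot'][:,1],s['joints'])"
```

```text
time_s: 3.75
tcp_pos: [0.424, 0.2872, 0.242]
ee_rot: [[0.001, -0.984, -0.176], [0.001, -0.176, 0.984], [-1.0, -0.001, 0.0]]
wrist_force: [1.2, 0.7, 0.2]
gripper_width: 0.358
3.75 [0.42400927 0.28721194 0.24195544] [-9.84443018e-01 -1.75702583e-01 -7.39755569e-04] [ 5.23011947e+01  1.09807503e+01 -1.51504388e+01  1.29680329e-02
 -6.38221592e+01 -4.21873530e+01]
```

```bash
python3 -m creep '[[0,25,-31,0,-0.1],[0,50,-62,0,-0.2],[0,75,-93,0,-0.243],[0,98,-120,0,-0.243],[0,118,-147,0,-0.243],[0,121,-147,-50,-0.243],[0,121,-147,-95,-0.243],[0,121,-147,-115,-0.243]]'
```

```text
time_s: 4.55
tcp_pos: [0.5428, 0.1386, 0.1228]
ee_rot: [[-0.006, -0.998, 0.068], [-0.002, 0.069, 0.998], [-1.0, 0.006, -0.003]]
wrist_force: [-0.8, 0.2, 0.0]
gripper_width: 0.006
```

```bash
python3 - <<'E'
from h import *
s=sense();print(s['tcp_pos'],s['ee_rot'][:,1])
for n,b in (("top",(130,300,210,420)),("side",(120,310,180,440))):
    p=capture(n);a=p["image"][b[0]:b[1],b[2]:b[3]];f=min(800/a.shape[1],600/a.shape[0]);cv2.imwrite(f"pics/{n}1.png",cv2.resize(a,None,fx=f,fy=f,interpolation=cv2.INTER_CUBIC))
E
```

```text
[0.54279854 0.13858932 0.1228161 ] [-0.99763528  0.06850121  0.0056065 ]
```

View pics/side1.png

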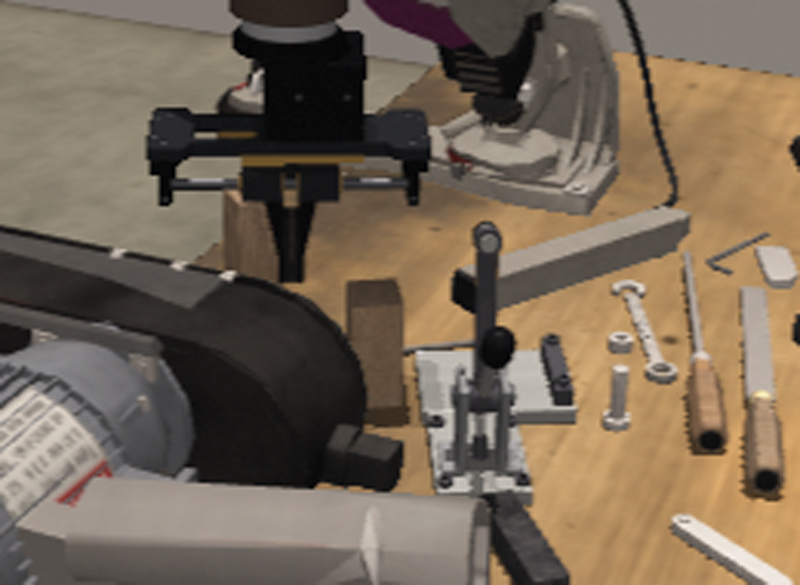

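View pics/top1.png

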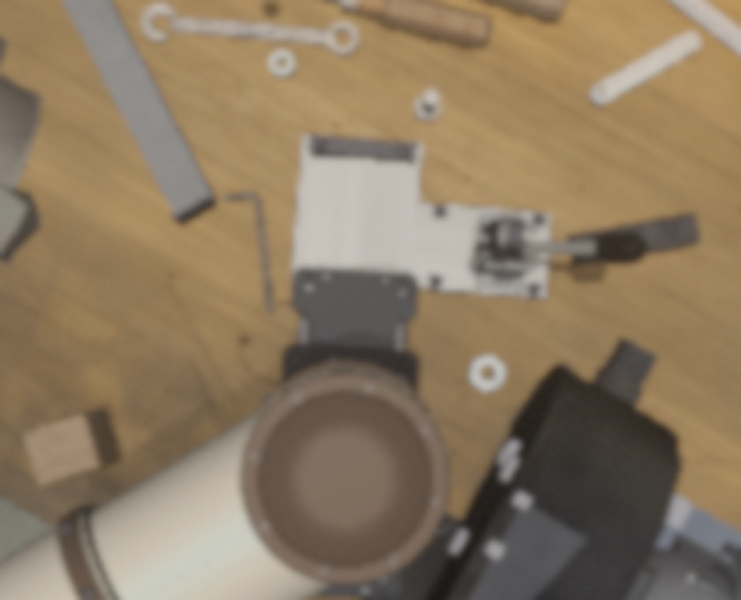

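The side crop shows the shut fingers at (290,260), behind and above the block at (375,350). I'll lower them and slide the block to the fence with a low push, so it doesn't tip early.

```bash
python3 -m creep '[[0,0,1,-40,0],[0,0,1,-73,0],[0,6,1,-73,0],[0,12,0,-73,0],[0,18,0,-73,0],[0,22,0,-73,0],[0,26,0,-73,0],[0,28,0,-73,0]]'
```

```text
time_s: 5.45
tcp_pos: [0.5718, 0.1391, 0.0515]
ee_rot: [[-0.005, -0.998, 0.067], [-0.002, 0.067, 0.998], [-1.0, 0.005, -0.003]]
wrist_force: [-0.7, -0.4, 0.1]
gripper_width: 0.004
```

```bash
python3 -m creep '[[0,2,0,0,0],[0,4,0,0,0],[0,6,0,0,0],[0,8,-0.5,0,0],[0,10,-0.5,0,0],[0,12,-0.5,0,0],[0,13,-1,0,0],[0,14,-1,0,0]]'; python3 - <<'E'
from h import *
p=capture("side");b=(120,310,180,440);a=p["image"][b[0]:b[1],b[2]:b[3]];f=min(800/a.shape[1],600/a.shape[0]);cv2.imwrite(f"pics/side2.png",cv2.resize(a,None,fx=f,fy=f,interpolation=cv2.INTER_CUBIC))
print(sense()["wrist_force"])
E
```

```text
time_s: 6.25
tcp_pos: [0.5857, 0.138, 0.0514]
ee_rot: [[-0.005, -0.998, 0.067], [-0.002, 0.067, 0.998], [-1.0, 0.005, -0.003]]
wrist_force: [-2.8, 1.1, 2.1]
gripper_width: 0.003
[-3.04914245 -0.75966927  2.54488428]
```

View pics/side2.png

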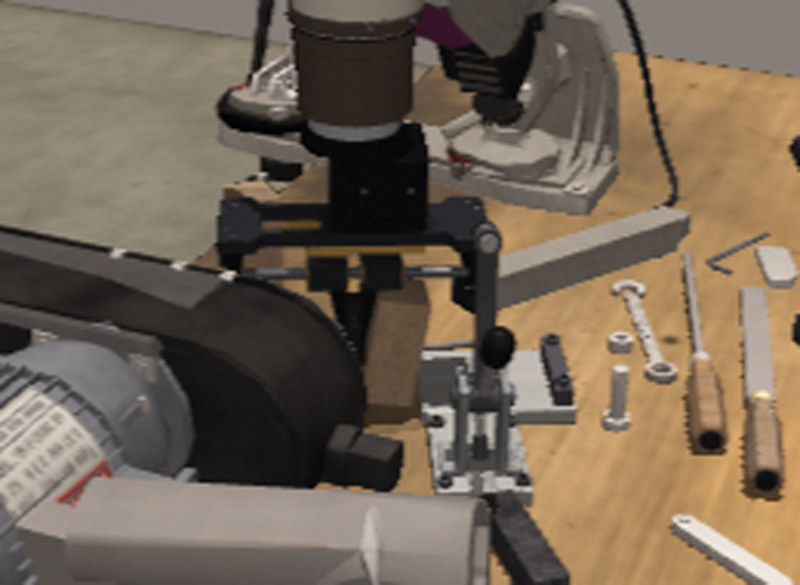

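The block is at the fence and leaning slightly, at (397,350) in the crop. I'll back off a little, rise, then push high.

```bash
python3 -m creep '[[0,-5,0,0,0],[0,-5,0,15,0],[0,-4,0,30,0],[0,0,0,30,0],[0,4,0,30,0],[0,8,-0.5,30,0],[0,12,-1,30,0],[0,16,-1,30,0]]'; python3 - <<'E'
from h import *
p=capture("side");b=(120,310,180,440);a=p["image"][b[0]:b[1],b[2]:b[3]];f=min(800/a.shape[1],600/a.shape[0]);cv2.imwrite(f"pics/side3.png",cv2.resize(a,None,fx=f,fy=f,interpolation=cv2.INTER_CUBIC))
E
```

```text
time_s: 7.1
tcp_pos: [0.6021, 0.1368, 0.0807]
ee_rot: [[-0.006, -0.998, 0.068], [-0.003, 0.068, 0.998], [-1.0, 0.005, -0.003]]
wrist_force: [0.9, -0.2, -0.1]
gripper_width: 0.01
```

View pics/side3.png

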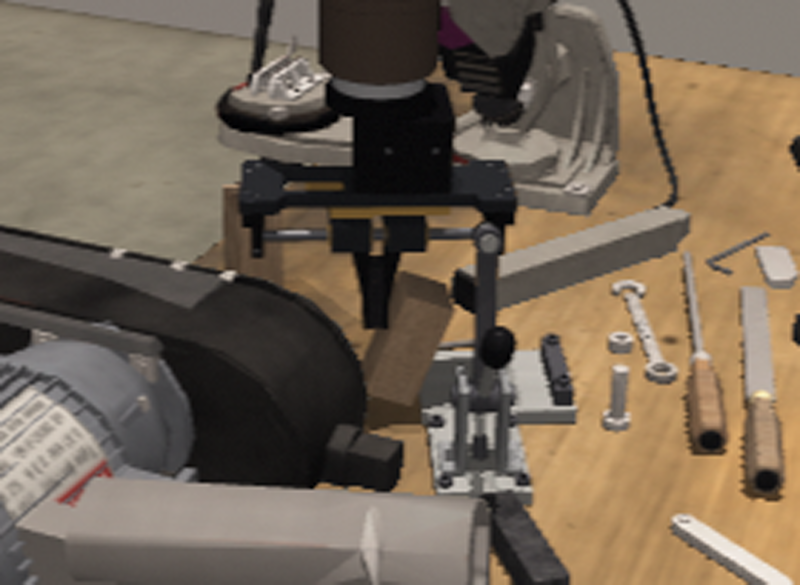

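Tilting well, about 20°, at (408,345). I'll keep pushing.

```bash
python3 -m creep '[[0,3,0,0,0],[0,6,0,0,0],[0,9,-0.5,0,0],[0,12,-0.5,0,0],[0,15,-1,0,0],[0,18,-1,0,0],[0,21,-1.5,0,0],[0,24,-1.5,0,0]]'; python3 - <<'E'
from h import *
p=capture("side");b=(120,310,180,440);a=p["image"][b[0]:b[1],b[2]:b[3]];f=min(800/a.shape[1],600/a.shape[0]);cv2.imwrite(f"pics/side4.png",cv2.resize(a,None,fx=f,fy=f,interpolation=cv2.INTER_CUBIC))
E
```

```text
time_s: 7.95
tcp_pos: [0.6271, 0.1354, 0.0808]
ee_rot: [[-0.005, -0.998, 0.068], [-0.003, 0.068, 0.998], [-1.0, 0.005, -0.003]]
wrist_force: [-0.1, -0.7, -0.6]
gripper_width: 0.004
```

View pics/side4.png

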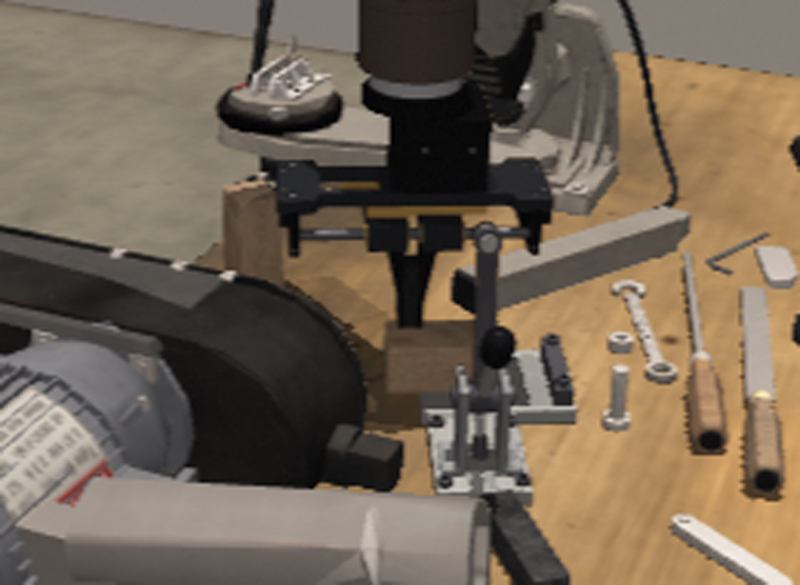

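The block dropped flat on the bed at (440,355). I'll lift clear and go above the far side of the lever, then measure.

```bash
python3 -m creep '[[0,0,0,50,0],[0,0,0,100,0],[0,0,0,150,0],[0,0,0,180,0],[0,5,-45,180,0],[0,10,-95,180,0],[0,15,-145,180,0],[0,20,-195,180,0]]'; python3 -m creep '[[0,5,-35,0,0],[0,8,-55,0,0],[0,8,-65,0,0],[0,8,-65,0,0],[0,8,-65,0,0],[0,8,-65,0,0],[0,8,-65,0,0],[0,8,-65,0,0]]'; python3 - <<'E'
from h import *
for n,b in (("top",(130,300,210,420)),("side",(120,310,180,440))):
    p=capture(n);a=p["image"][b[0]:b[1],b[2]:b[3]];f=min(800/a.shape[1],600/a.shape[0]);cv2.imwrite(f"pics/{n}5.png",cv2.resize(a,None,fx=f,fy=f,interpolation=cv2.INTER_CUBIC))
    P=cloud(p).reshape(-1,3)
    q=P[(abs(P[:,0]-.66)<.08)&(abs(P[:,1]-.137)<.05)&(P[:,2]>.045)&(P[:,2]<.07)]
    print(n,len(q),np.median(q,0),cv2.minAreaRect((q[:,:2]*1000).astype(np.float32)))
    for t in("wood_block","block_center","handle_tip"): print(t,mark_of(p,t)[:2])
E
```

```text
time_s: 8.8
tcp_pos: [0.6474, -0.0603, 0.2611]
ee_rot: [[-0.004, -0.998, 0.067], [-0.002, 0.067, 0.998], [-1.0, 0.004, -0.003]]
wrist_force: [1.5, 0.4, 0.0]
gripper_width: 0.007
time_s: 9.6
tcp_pos: [0.6555, -0.1243, 0.2613]
ee_rot: [[-0.004, -0.998, 0.065], [-0.002, 0.065, 0.998], [-1.0, 0.003, -0.003]]
wrist_force: [-0.1, -0.1, -1.2]
gripper_width: 0.009
top 574 [0.65209304 0.13278166 0.04969777] ((651.9278564453125, 132.56117248535156), (43.95792007446289, 84.74065399169922), 85.22432708740234)
wood_block [{'centre': [229.9, 249.3], 'confidence': 0.94}, {'centre': [308.7, 203.8], 'confidence': 0.64}]
block_center [{'centre': [310.1, 204.8], 'confidence': 0.78}, {'centre': [232.1, 256.3], 'confidence': 0.65}]
handle_tip []
side 334 [0.641033   0.13106434 0.05096232] ((651.2671508789062, 133.9425506591797), (51.10835647583008, 82.27951049804688), 82.62300109863281)
wood_block [{'centre': [269.9, 194.9], 'confidence': 0.94}, {'centre': [323.4, 226.1], 'confidence': 0.63}]
block_center [{'centre': [261.5, 197.9], 'confidence': 0.95}, {'centre': [325.2, 239.7], 'confidence': 0.67}]
handle_tip [{'centre': [341.7, 230.5], 'confidence': 0.56}, {'centre': [322.8, 226.9], 'confidence': 0.47}]
```

View pics/side5.png

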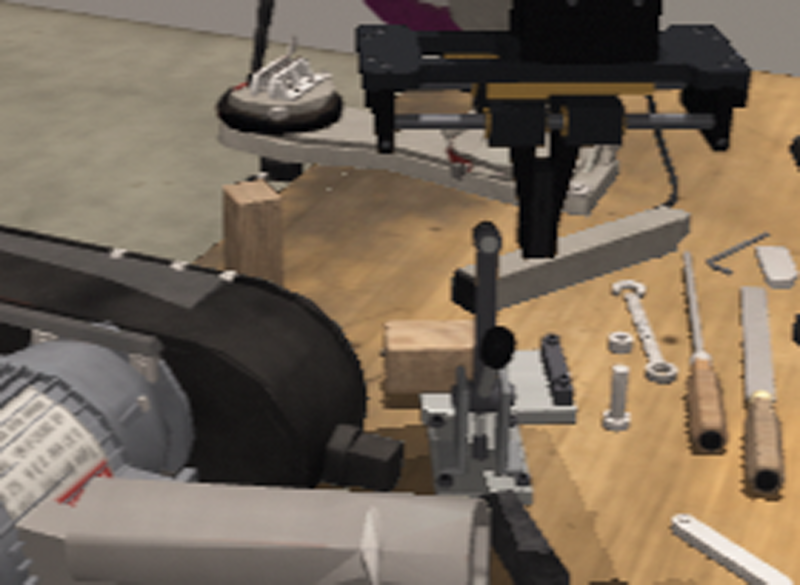

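View pics/top5.png

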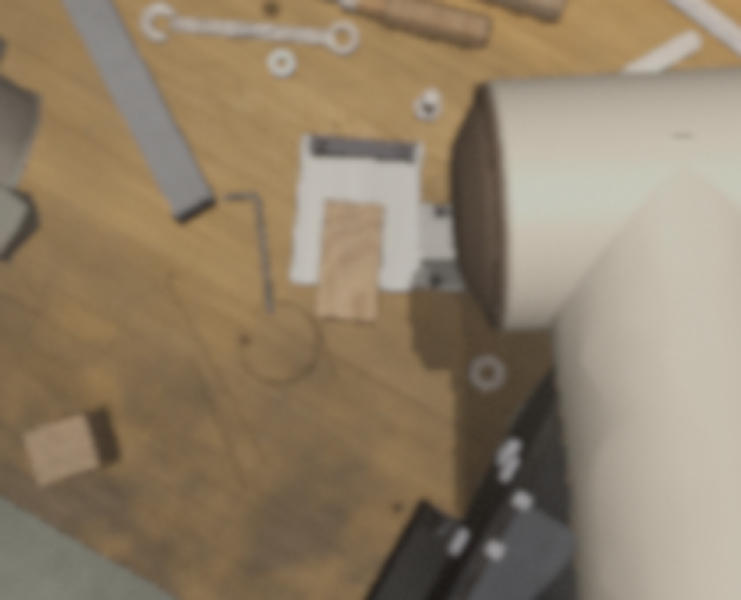

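The block lies flat, top at z 0.050, centre at jig x ≈ 19, y ≈ 3 mm, within about 1° of the bed. Next I lower beside the grip at -y and push the lever.

```bash
python3 -m creep '[[0,0,0,-45,0],[0,0,0,-90,0],[0,0,0,-111,0],[0,0,15,-111,0],[0,1,30,-111,0],[0,2,42,-111,0],[0,3,50,-111,0],[0,3,56,-111,0]]'
```

```text
time_s: 10.8
tcp_pos: [0.6592, -0.0679, 0.1517]
ee_rot: [[-0.001, -0.998, 0.065], [-0.002, 0.065, 0.998], [-1.0, 0.001, -0.002]]
wrist_force: [0.3, -1.2, 0.6]
gripper_width: 0.007
```

```bash
python3 -m creep '[[0,0,6,0,0],[0,1,12,0,0],[0,1,18,0,0],[0,2,24,0,0],[0,2,30,0,0],[0,2,36,0,0],[0,3,42,0,0],[0,3,48,0,0]]';python3 - <<'E'
from h import *
p=capture("side");b=(120,310,180,440);a=p["image"][b[0]:b[1],b[2]:b[3]];f=min(800/a.shape[1],600/a.shape[0]);cv2.imwrite(f"pics/side6.png",cv2.resize(a,None,fx=f,fy=f,interpolation=cv2.INTER_CUBIC))
E
```

```text
time_s: 11.6
tcp_pos: [0.6646, -0.0236, 0.1567]
ee_rot: [[0.007, -0.998, 0.066], [-0.007, 0.066, 0.998], [-1.0, -0.007, -0.006]]
wrist_force: [0.9, -7.7, 5.8]
gripper_width: 0.005
```

View pics/side6.png

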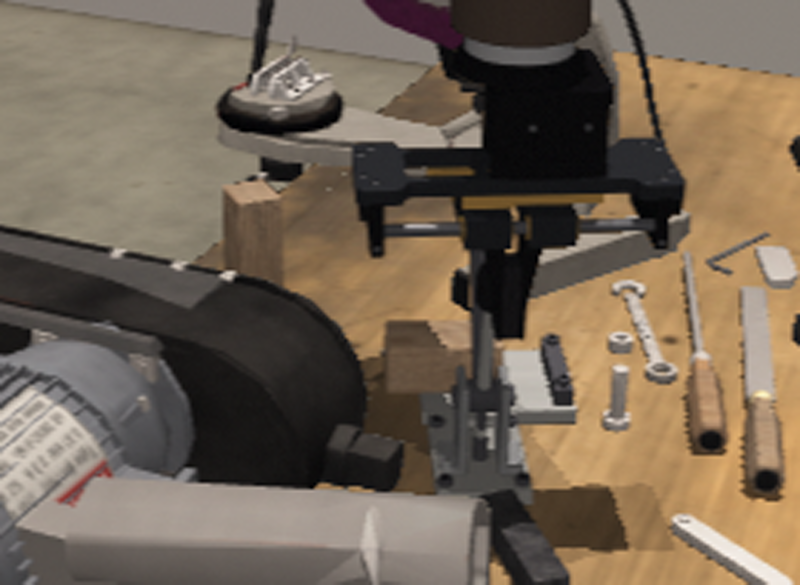

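The lever is moving, with 8 N on the finger and the grip at (490,295), but the finger sits a little to +x of the grip. I'll shift back while pushing on.

```bash
python3 -m creep '[[0,-3,6,-2,0],[0,-5,12,-3,0],[0,-6,18,-4,0],[0,-6,24,-4,0],[0,-6,30,-4,0],[0,-6,35,-4,0],[0,-6,38,-4,0],[0,-6,38,-4,0]]';python3 - <<'E'
from h import *
p=capture("side");b=(120,310,180,440);a=p["image"][b[0]:b[1],b[2]:b[3]];f=min(800/a.shape[1],600/a.shape[0]);cv2.imwrite(f"pics/side7.png",cv2.resize(a,None,fx=f,fy=f,interpolation=cv2.INTER_CUBIC))
E
```

```text
time_s: 12.45
tcp_pos: [0.658, 0.0168, 0.1515]
ee_rot: [[0.005, -0.998, 0.065], [-0.005, 0.065, 0.998], [-1.0, -0.005, -0.005]]
wrist_force: [-0.2, -1.3, -0.5]
gripper_width: 0.006
```

View pics/side7.png

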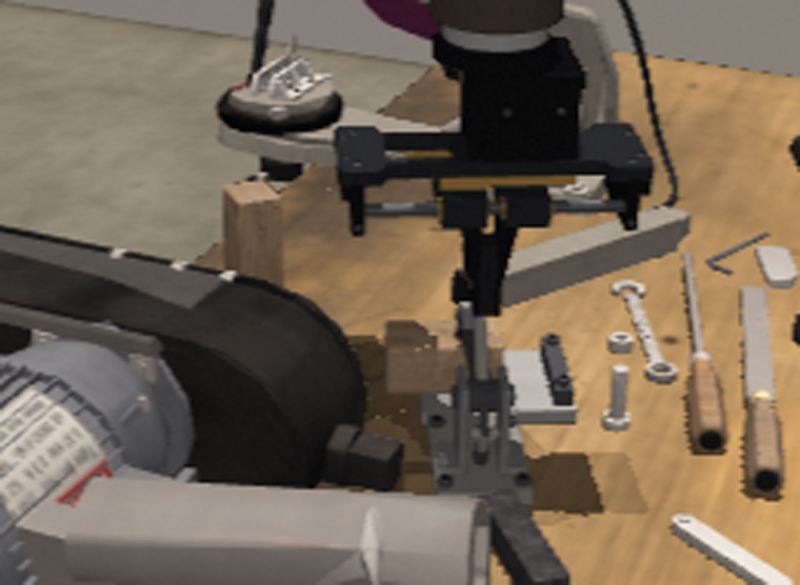

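Force is back near zero and the arm is no longer upright, so the lever has snapped over. I'll retract.

```bash
python3 -m creep '[[0,-1,-15,0,0],[0,-2,-25,20,0],[0,-2,-25,60,0],[0,-2,-30,100,0],[0,-5,-70,120,0],[0,-5,-115,120,0],[0,-5,-160,120,0],[0,-5,-190,120,0]]';python3 - <<'E'
from h import *
print(sense()["wrist_force"])
for n,b in (("top",(130,300,210,420)),("side",(120,310,180,440))):
    p=capture(n);a=p["image"][b[0]:b[1],b[2]:b[3]];f=min(800/a.shape[1],600/a.shape[0]);cv2.imwrite(f"pics/{n}8.png",cv2.resize(a,None,fx=f,fy=f,interpolation=cv2.INTER_CUBIC))
    P=cloud(p).reshape(-1,3)
    q=P[(abs(P[:,0]-.66)<.08)&(abs(P[:,1]-.137)<.05)&(P[:,2]>.045)&(P[:,2]<.055)]
    print(n,len(q),np.median(q,0),cv2.minAreaRect((q[:,:2]*1000).astype(np.float32)))
    for t in("handle_tip","clamp_pad"):
        print(t,mark_of(p,t)[:2])
    q=P[(abs(P[:,0]-.66)<.06)&(abs(P[:,1]-.07)<.06)&(P[:,2]>.1)&(P[:,2]<.2)]; print("handle",len(q),q.mean(0),q.max(0))
E
```

```text
time_s: 13.3
tcp_pos: [0.6521, -0.1773, 0.2719]
ee_rot: [[0.005, -0.998, 0.068], [-0.005, 0.068, 0.998], [-1.0, -0.005, -0.005]]
wrist_force: [0.1, 0.4, 0.5]
gripper_width: 0.004
[0.09169563 0.35823648 0.53167775]
top 504 [0.64705452 0.13531362 0.04973056] ((651.8804321289062, 132.58816528320312), (43.9678840637207, 84.67436981201172), 85.1984634399414)
handle_tip [{'centre': [330.9, 193.7], 'confidence': 0.56}]
clamp_pad []
handle 133 [0.66408654 0.07750117 0.13711814] [0.6748556  0.09706706 0.15358274]
side 333 [0.64047577 0.12867928 0.05099264] ((651.91650390625, 132.89602661132812), (51.397132873535156, 83.74359130859375), 82.83731842041016)
handle_tip [{'centre': [333.4, 204.7], 'confidence': 0.71}]
clamp_pad []
handle 224 [0.66349697 0.07254395 0.1312544 ] [0.67492091 0.09357419 0.1540119 ]
```

View pics/side8.png

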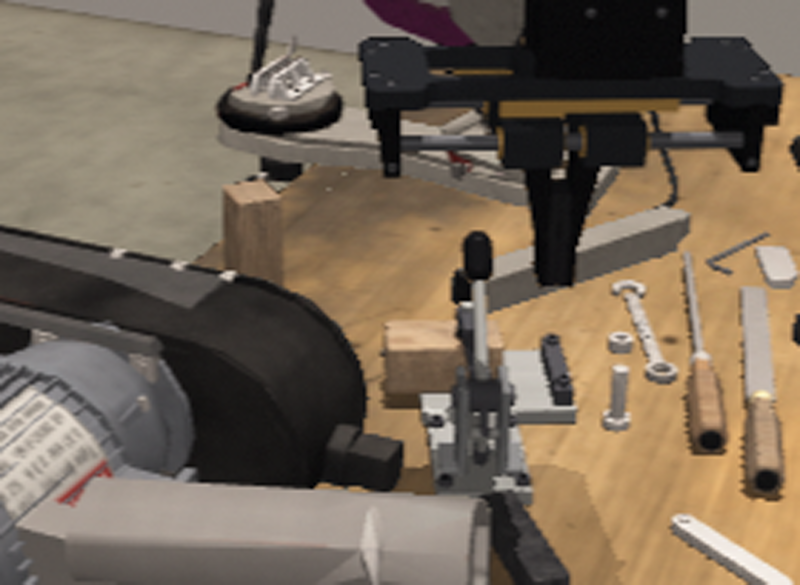

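View pics/top8.png

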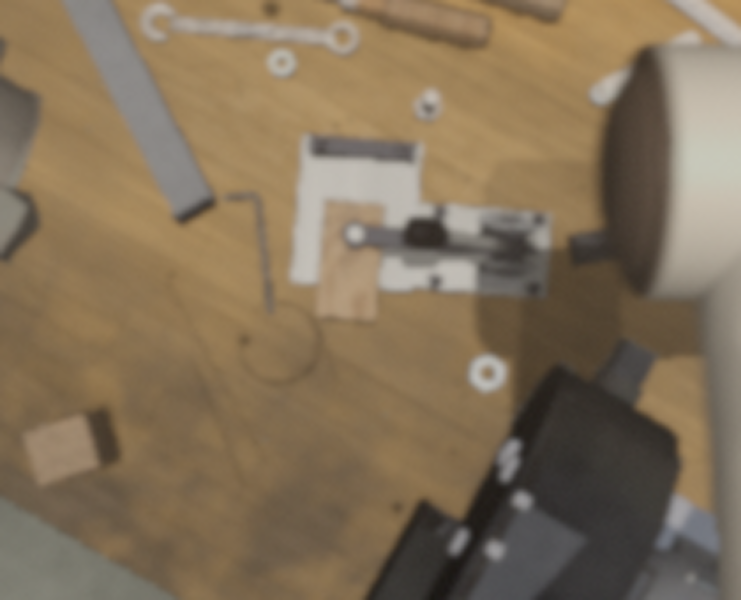

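Closed: the handle's grip is about 62 mm to +y of the pivot and 72 mm above it, so the lever angle is about 1.43 rad. In the top picture the pad sits on the block at (355,233), and the block hasn't moved. The nut, hex key, bolt and stone are where they were. I'm handing in.

```bash
python3 -c "
from station import *
print(finish_job())"
```

```text
the job is handed in; nothing more can be done
None
```

The block is lying on the bed with the clamp snapped over onto it. I handed the job in after about 13.5 s on the robot's clock; the hand-in reports no verdict.

**What I did:** I took the block farthest to the robot's right, slid it against the front edge with shut fingers, and tipped it over that edge with a higher push. I then pushed the grip toward jig +y (about 8 N mid-push) until the lever snapped over, and withdrew the arm.

**Last checks:**
- **Block:** it lies flat with its top at z 50 mm. Its centre is about 19 mm along the bed and 3 mm off the middle line, and it is within about 2° of lengthwise. It did not move when the clamp closed.
- **Lever:** I estimate about 1.43 rad from the depth points on the grip. This is approximate.
- **Pad:** in the top picture the end of the lever's arm, which carries the pad, is over the block. I could not measure its force, and the networks did not find the pad in either last picture.
- **Bystanders:** the nut, key and bolt look unmoved. The stone was hidden in the last top view and looked unmoved in the side view. I judged all four by eye.
- **Arm:** wrist force is near zero and it touches nothing.

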